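# Hold a specimen slide flush on the tilted reader stage

## Robot

A 6-joint arm with a two-finger parallel gripper is mounted at the origin on the work surface. World frame = base frame: x ahead of the robot, y to its left, z up, the work surface at z = 0. Lengths are in mm, angles in rad, forces in N, time in s.
With the tool pointing down it reaches from about 325 to 850 mm from the base axis. Payload 4.4 kg.
Tool frame: the origin (TCP) lies on the centre line of the jaws, within the pads' length; the fingertips stand 19 mm ahead of it and the grasp point (between the pads) is the TCP; z points along the fingers, x is the direction in which the jaws open and shut, and the axes are right-handed (so a half turn about z gives the same grasp; the last joint's range is limited). The gripper opens to 94 mm and grips with 3 to 60 N. Pads are 16 mm wide; open, the fingers measure 119 mm over their backs; the gripper's body (75 mm by 177 mm) begins 78 mm behind the grasp point.
Start: joints at [-1.327, 0.207, 1.542, -0, 1.393, -0.15], TCP at [220.616, -530.995, 224.447] pointing down, gripper open.
Joint ranges: [-2.73, 2.73], [-0.86, 2.22], [0.23, 2.46], [-1.11, 4.25], [0.08, 2.63], [-2.82, 2.82]. Speed limits (rad/s): [2.79, 2.79, 3.14, 3.14, 3.14, 3.14].

## Interface

Orientations are given as a rotation vector (axis times angle).
In Python, from plant import status, cams, finish_job gives the robot as it stands.
- The arm moves only by the shell command python3 -m crank 'ROWS' [OPENING]. ROWS is JSON, a list of rows, each an object with "offset": the shift along the tool's x, y, z in cm, a list of three; "roll": the turn about the tool's z in degrees. In form: [{"offset": [dx, dy, dz], "roll": roll}, ...]. A call has exactly 8 rows; each row is the pose to reach, as a shift and turn from the pose commanded when the call began, along the tool's axes at that moment; what a row does not reach only later rows make up. A row lasts 1/12 s, in which the tool goes at most 41.7 mm and 7.16 degrees, less where a joint would pass 70% of its speed; a pose out of reach is approached as far as the arm can. A call with a gripper value outside its range is refused whole. OPENING is the finger opening in cm, from 0 to 9.4, set as the call begins (- or left out, the last holds). The fingers move at their own pace and stop on an object; the grip force is fixed at half the most. Time passes only in rows, so rows that repeat a pose let the fingers close, or fill a call up. It gives the time, the measured TCP pose, the force and the opening at its end, in the units of the state.
- status.get_state(): the state, without advancing time (a new reading comes with each control period).
- cams.capture(name): name is "scene" or "side" or "wrist"; returns (picture, depth): 384x512x3 uint8, red, green, blue; 384x512 float32, mm along the optical axis (not along the pixel's ray), 0 where there is no reading.
- cams.calibration(name): a dict with "fx", "fy", "cx", "cy" (pixels), "rvec" (rotation vector, rad) and "tvec" (3), from world to camera coordinates, as OpenCV has them. Camera axes: x right, y down, z forward; pixel columns grow to the right and rows downward; lengths in mm; the calibration is good to about 2 mm. A picture is of the moment at which its call begins: read the wrist's pose just before it. calibration takes no time and is no camera call; for the wrist camera it gives the pose at the moment of the call.
- finish_job(): hands the job in, once; it reports no verdict.
The state is a dict: "t": time; "joints": joint angles; "qvel": joint speeds; "joint_efforts": joint torques, N m; "ee_pos": TCP position; "tcp_rot": TCP orientation; "contact_force": force on the tool from outside, world axes, zero at the start; "torque": the same for the moment, N m; "opening": finger opening in mm.
Only numpy, scipy, OpenCV 4.12 (cv2) and the standard library are available. Lean on these libraries where they do the work, as an engineer would, in place of code of your own. Each camera call takes 0.05 s, during which the arm holds its last target.

## Task

Slide the dust shutter of the tilted reader stage open to its end stop, then pick up the slide carrier by its fin. Tilt the carrier to the slope of the stage's steel face, lay it flush and centred on the face with its length running up the slope, and press the sprung face in about half of its travel; finish while still gripping it and holding it pressed there. Leave the bottles and the vial where they stand.

Things in the scene. Friction and masses are not known exactly. Their poses are not given: they have to be found in the camera images.
- carrier: Slide carrier, loose, flat on the bench: a grey plate with a glass strip let in, 76 mm long (x) by 40 mm wide (y) by 6 mm thick, with an upright grip fin in the middle of its top, 40 mm long (x), 12 mm thick (y), its top 42 mm above the underside. 50 to 120 g. Origin at the centre of the plate's underside, z out of the top along the fin. The same after a half turn about z. It starts on one side, the stage on the other.
- face_mid (a point): Centre of the upper surface of the steel face, a flat plate 80 mm long (x, up the slope, away from the robot), 46 mm wide (y), 6 mm thick; z is its outward normal. Slope 10 to 22 degrees from level, different each time; it does not give in tilt. 55 to 75 mm above the bench. Two rails 5 mm higher cross the bed 10 mm beyond its lower and upper ends; nothing stands higher beside it once the shutter is open.
- stage: The whole reader stage, fixed to the bench, turned up to 17 degrees: a grey foot 140 by 140 by 12 mm, a clamped sloping metal bed 116 by 122 mm (its floor 22 mm below the face) rising away from the robot, the steel face and shutter on it. Origin at the centre of the foot's underside.
- face (a joint): How far the sprung steel face is pressed in along its normal, m: 0 at rest, 0.012 bottomed. It starts to move at about 2 N and takes 0.5 N more for each mm: about 5 N at half travel (0.006).
- shutter (a joint): Travel of the dust shutter, m: a grey plate 114 by 50 by 3 mm lying 6 to 9 mm above the face, parallel to it. It starts at 0 (covering the face) to 0.015, and slides along the +y axis of the face to its end stop at 0.060, where the face is wholly uncovered. Friction about 1.5 N; it stays where it is left.
- shutter_grip (a point): Centre of the top of the black grip that stands on the middle of the shutter: 14 mm thick along the sliding direction (y), 30 mm along the slope (x), 28 mm high; axes parallel to those of the face. Grasp it across its 14 mm or push it on its side.
- dropper: Bystander: white dropper bottle, 36 mm diameter, 85 mm tall, standing upright; origin at the centre of its underside. Leave it alone.
- amber: Bystander: amber glass bottle, 60 mm diameter, 120 mm tall, standing upright; origin at the centre of its underside. Leave it alone.
- vial: Bystander: small glass vial, 28 mm diameter, 52 mm tall, standing upright; origin at the centre of its underside. Leave it alone.

How it is judged (in metres and radians):
On the way, in this order (a step that is already met when the one before it is completed fails the run):
1. the shutter is open to its end stop (within 3 mm), the carrier still on the bench (value of joint shutter above 0.057 m and height (world z) of carrier below 0.02 m), for 0.2 s.
2. the carrier is lifted clear of the bench in the gripper (height (world z) of carrier above 0.05 m and contact force between the fingers and carrier above 1 N and contact force between carrier and stage below 0.3 N), for 0.2 s.
At the end, for the whole second after the job is handed in: Shutter within 3 mm of its stop; the carrier, gripped and at rest, lies on the face flush within 4 degrees, lengthwise within 7 degrees, centred within 8 mm each way, and holds the face pressed in by 3 to 10 mm of its 12 mm; the fingers do not touch the stage (value of joint shutter above 0.057 m and contact force between the fingers and carrier above 1 N and contact force between carrier and stage above 1.5 N and value of joint face between 0.003 and 0.01 m and angle between the z axis of carrier and the z axis of face_mid, either way round below 0.07 rad and angle between the x axis of carrier and the x axis of face_mid, either way round below 0.12 rad and x of carrier in the frame of face_mid between -0.008 and 0.008 m and y of carrier in the frame of face_mid between -0.008 and 0.008 m and z of carrier in the frame of face_mid between -0.004 and 0.004 m and linear speed of carrier below 0.01 m/s and contact force between the fingers and stage below 0.5 N); the arm keeps its last pose, push and grip.
It fails at once if the dropper is displaced by more than 30 mm or tipped (distance of dropper from where it was at the start of the episode above 0.03 m or angle between dropper's own z axis and vertical above 0.5 rad).
It fails at once if the amber is displaced by more than 30 mm or tipped (distance of amber from where it was at the start of the episode above 0.03 m or angle between amber's own z axis and vertical above 0.5 rad).
It fails at once if the vial is displaced by more than 30 mm or tipped (distance of vial from where it was at the start of the episode above 0.03 m or angle between vial's own z axis and vertical above 0.5 rad).
It also fails if it takes over 58 s, if anything falls off the work surface, if the arm or the gripper's body presses on something with over 40 N, if the wrist force passes 120 N, or if a joint passes its speed limit or range.

## Working session

There is one attempt and no reset: what is moved stays moved. The work goes in short steps, Python scripts to look and compute and a shell command to move; the robot and the scene stay as the last step left them, time stands still between calls to the robot, and variables do not carry over. Pictures are saved under pics/ and viewed, and the job is handed in when it is done.

```bash
ls -la; mkdir -p pics; cat > h.py <<'E'
import numpy as np, cv2
from plant import status, cams, finish_job
from scipy.spatial.transform import Rotation as R
def cap(n,save):
    c=cams.calibration(n); im,d=cams.capture(n)
    cv2.imwrite('pics/'+save+'.png',im[:,:,::-1]); np.savez('/tmp/'+save,im=im,d=d,**{k:np.array(v) for k,v in c.items()})
    return im,d,c
def load(s):
    z=np.load('/tmp/'+s+'.npz'); return z['im'],z['d'],z
def cloud(d,c):
    v,u=np.mgrid[:d.shape[0],:d.shape[1]]
    P=np.stack([(u-c['cx'])/c['fx']*d,(v-c['cy'])/c['fy']*d,d],-1)
    Rm=R.from_rotvec(np.array(c['rvec']).ravel()).as_matrix()
    W=(P-np.array(c['tvec']).ravel())@Rm
    W[d<=0]=np.nan
    return W
E
python3 - <<'E'
from h import *
print(status.get_state())
for n in ['scene','side','wrist']:
    cap(n,n+'0'); print(n,cams.calibration(n))
E
python3 -m crank --help 2>&1 | head -30
```

```text
total 12
drwxr-xr-x  3 agent agent 4096 Dec  6 21:29 .
drwxr-xr-x 23 root  root  4096 Dec  6 21:29 ..
drwxr-xr-x  2 agent agent 4096 Dec  6 21:29 pics
{'t': 0.0, 'joints': array([-1.32745778e+00,  2.07412527e-01,  1.54292918e+00,  2.49469997e-06,
        1.39350933e+00, -1.50520186e-01]), 'qvel': array([-0.0006427 ,  0.00073373, -0.00043683, -0.00030041, -0.00191907,
       -0.00034254]), 'joint_efforts': array([-8.31578818e-04, -3.70875585e+01, -2.81419927e+01,  6.96870522e-02,
        3.61837260e-02, -1.73399803e-04]), 'ee_pos': array([ 220.4531136 , -530.23718628,  223.30677299]), 'tcp_rot': array([-2.61188235,  1.7430151 ,  0.00261823]), 'contact_force': array([0.26168577, 0.52798783, 0.3632648 ]), 'torque': array([-0.02472664, -0.02053578,  0.02192487]), 'opening': 94.23109194804704}
scene {'fx': 433.5636486835015, 'fy': 433.5636486835015, 'cx': 258.042434931419, 'cy': 187.77063377362276, 'rvec': array([ 1.52981037,  1.84384015, -0.9101422 ]), 'tvec': array([ 136.74245502, -302.8279513 , 1411.76630515])}
side {'fx': 384.85390406375683, 'fy': 384.85390406375683, 'cx': 251.52561013722448, 'cy': 188.17673957575607, 'rvec': array([ 2.27930582, -0.2657905 ,  0.09524332]), 'tvec': array([-620.9859718 ,  129.30414825,  776.93985494])}
wrist {'fx': 272.6708699259763, 'fy': 272.6708699259763, 'cx': 255.4796681255998, 'cy': 193.1896209751899, 'rvec': array([-2.43520894,  1.62466796,  0.20730225]), 'tvec': array([-575.78861271,  -25.73837586,  390.60194622])}
invalid input: not JSON, or not a number
```

View pics/scene0.png

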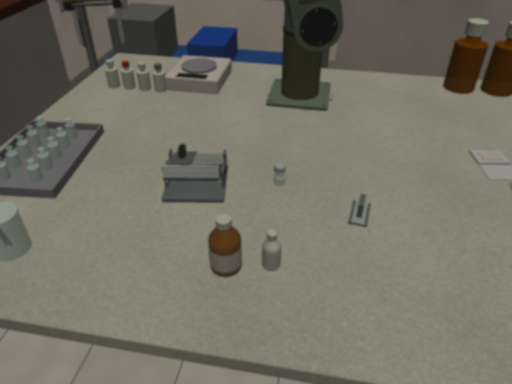

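View pics/side0.png

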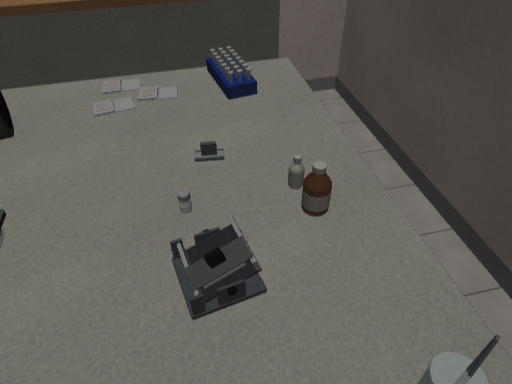

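View pics/wrist0.png

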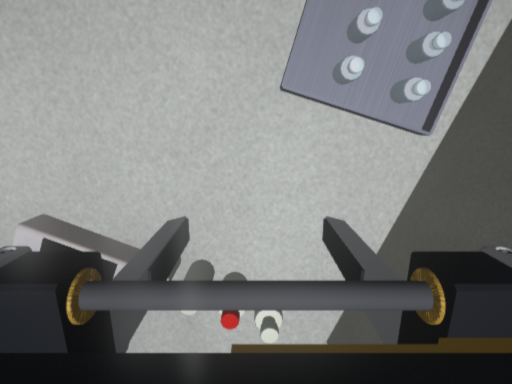

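The scene view shows the stage at about (196,178), the vial at (280,175), the carrier at (361,211), the amber bottle at (225,248) and the dropper at (271,252). The side view shows the sloping shutter with its black grip at (215,258) and the carrier at (209,152). Next I'll measure from the depth images.

```bash
python3 - <<'E'
from h import *
for n,rs in [('scene0',{'stage':(150,205,155,235),'vial':(160,190,268,292),'carrier':(190,230,345,375),'amber':(212,278,205,245),'dropper':(228,275,258,285)}),('side0',{'stage':(215,315,165,270),'vial':(185,218,175,196),'carrier':(138,164,190,228),'amber':(158,220,300,335),'dropper':(152,192,285,308)})]:
    im,d,c=load(n); W=cloud(d,c)
    for k,(a,b,e,f) in rs.items():
        p=W[a:b,e:f].reshape(-1,3); g=np.nanmedian(p[:,2]); q=p[p[:,2]>5]
        t=q[q[:,2]>np.nanpercentile(q[:,2],95)]
        print(n,k,len(q),'min',np.nanpercentile(q,2,0).round(),'max',np.nanpercentile(q,98,0).round(),'mean',q.mean(0).round(1),'top',t.mean(0).round(1))
E
```

```text
scene0 stage 3077 min [ 473. -247.    8.] max [ 603. -116.   91.] mean [ 556.4 -179.6   42.9] top [ 573.  -195.6   90.8]
scene0 vial 243 min [481.  -9.   6.] max [504.  16.  53.] mean [496.7   3.9  33.1] top [491.7   3.6  53.3]
scene0 carrier 463 min [532. 169.   5.] max [606. 210.  42.] mean [574.5 189.6  14.8] top [569.7 189.6  42.6]
scene0 amber 1670 min [760. -82.   8.] max [798. -28. 121.] mean [785.2 -52.6  67.2] top [768.8 -57.2 120.7]
scene0 dropper 647 min [744.   9.   7.] max [768.  42.  86.] mean [759.8  26.5  47.1] top [750.4  24.5  85.5]
side0 stage 5858 min [ 458. -263.    9.] max [ 597. -124.   97.] mean [ 527.2 -207.8   49.5] top [ 545.3 -212.5   95.5]
side0 vial 271 min [476. -10.   7.] max [501.  14.  53.] mean [488.5  -2.9  34.6] top [490.8   1.   52.7]
side0 carrier 381 min [532. 169.   5.] max [602. 207.  42.] mean [565.9 186.2  18.4] top [565.1 189.3  42.2]
side0 amber 1345 min [737. -87.   8.] max [789.  16. 120.] mean [759.3 -66.9  64.1] top [766.7 -56.9 120. ]
side0 dropper 500 min [731. -64.   7.] max [762.  31.  85.] mean [744.2   6.   49.2] top [747.3  11.6  85.1]
```

```bash
python3 - <<'E'
from h import *
im,d,c=load('side0')
cv2.imwrite('pics/side0z.png',cv2.resize(im[205:325,155:280,::-1],None,fx=5,fy=5,interpolation=cv2.INTER_CUBIC)[:600,:700])
W=cloud(d,c)
p=W[205:325,155:280].reshape(-1,3); p=p[p[:,2]>5]
rng=np.random.default_rng(0); rem=p
for it in range(5):
    best=None
    for _ in range(1500):
        a=rem[rng.choice(len(rem),3,False)]; n=np.cross(a[1]-a[0],a[2]-a[0]); 
        if np.linalg.norm(n)<200: continue
        n/=np.linalg.norm(n); m=abs((rem-a[0])@n)<1.5
        if best is None or m.sum()>best.sum(): best=m
    q=rem[best]; o=q.mean(0); n=np.linalg.svd(q-o,full_matrices=False)[2][2]; n*=np.sign(n[2])
    print(best.sum(),o.round(1),n.round(3),'slope',np.degrees(np.arccos(n[2])).round(1),'az',np.degrees(np.arctan2(-n[1],-n[0])).round(1),'min',q.min(0).round(),'max',q.max(0).round())
    rem=rem[~best]
E
```

```text
1291 [ 529.8 -209.8   73.2] [-0.319 -0.014  0.948] slope 18.6 az 2.5 min [ 453. -265.   49.] max [ 588. -118.   92.]
1227 [ 534.7 -181.6   44.6] [-0.307 -0.054  0.95 ] slope 18.2 az 10.1 min [ 456. -265.   20.] max [ 599. -118.   64.]
831 [ 516.6 -214.2   11. ] [-0.006 -0.008  1.   ] slope 0.6 az 55.6 min [ 449. -267.    9.] max [608.   3.  14.]
600 [ 527.5 -256.    30.7] [ 0.171 -0.985  0.031] slope 88.2 az 99.9 min [ 473. -267.    5.] max [ 608. -242.   59.]
278 [ 541.8 -240.4   57.2] [ 0.068 -0.954  0.294] slope 72.9 az 94.1 min [ 473. -258.    8.] max [ 599. -226.   90.]
```

View pics/side0z.png

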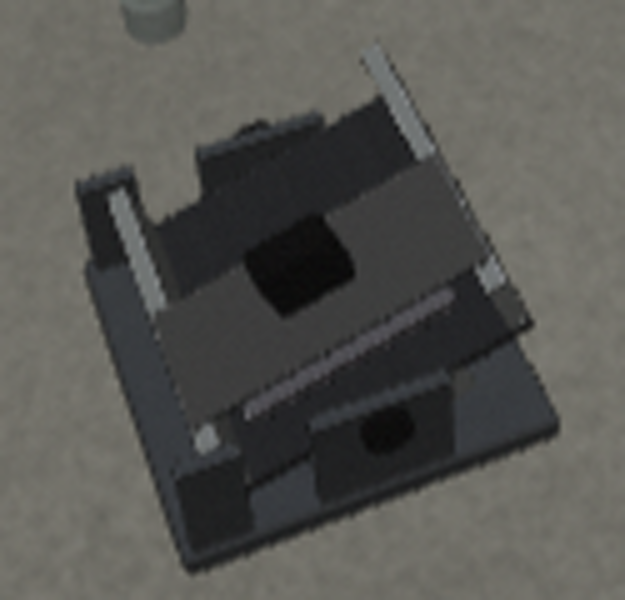

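```bash
cat >> h.py <<'E'
def toolinfo(s=None):
    s=s or status.get_state(); M=R.from_rotvec(s['tcp_rot']).as_matrix(); return s['ee_pos'],M,s
def move(target,dirx=None):
    "offset in cm in tool axes, and roll (deg) bringing tool x onto dirx (mod 180)"
    p,M,s=toolinfo(); o=M.T@(np.array(target)-p)/10
    r=None
    if dirx is not None:
        v=M.T@np.array(dirx); r=np.degrees(np.arctan2(v[1],v[0])); r=(r+90)%180-90
    print('offset cm',o.round(2),'roll',None if r is None else round(r,1),'j6',s['joints'][5].round(2))
E
python3 - <<'E'
from h import *
p,M,s=toolinfo(); print(M.round(3))
c=load('wrist0')[2]; Rm=R.from_rotvec(c['rvec']).as_matrix(); C=-Rm.T@c['tvec']
print('cam in tool',(M.T@(C-p)).round(1)); print('cam axes in tool',(M.T@Rm.T).round(2))
im,d,c=load('side0'); W=cloud(d,c)
# dark grip
sub=(slice(205,325),slice(155,280)); I=im[sub].astype(int).max(2); P=W[sub]
m=(I<28)&(P[...,2]>70); print('grip',m.sum(),np.nanmean(P[m],0).round(1),P[m].max(0).round(1),P[m].min(0).round(1))
q=P[m]; t=q[q[:,2]>np.percentile(q[:,2],60)]
for yaw in [8,9,10,11]:
    a=np.radians(yaw); 
# foot rect
f=P[(P[...,2]>8)&(P[...,2]<14)&(P[...,1]<-100)&(P[...,0]<620)]
r=cv2.minAreaRect(f[:,:2].astype(np.float32)); print(r, len(f))
E
```

```text
[[ 0.384 -0.923 -0.   ]
 [-0.923 -0.384  0.002]
 [-0.002 -0.    -1.   ]]
cam in tool [   1.9  -71.8 -159.8]
cam axes in tool [[ 1.    0.   -0.  ]
 [-0.    0.97  0.25]
 [ 0.   -0.25  0.97]]
grip 268 [ 526.1 -218.1   93.6] [ 543.9 -194.4  106.9] [ 509.2 -223.8   74.5]
((529.10986328125, -188.9376983642578), (140.13632202148438, 138.1325225830078), 10.184121131896973) 1041
```

```bash
python3 - <<'E'
from h import *
a=np.radians(10); move([515,-195,230],[-np.sin(a),np.cos(a),0])
E
```

```text
offset cm [-19.68 -40.07  -0.6 ] roll 12.6 j6 -0.15
```

```bash
python3 -m crank '[{"offset":[-1.8,-3.7,0],"roll":2},{"offset":[-3.6,-7.3,0],"roll":4},{"offset":[-5.4,-11,0],"roll":6},{"offset":[-7.2,-14.6,0],"roll":8},{"offset":[-9,-18.3,0],"roll":10},{"offset":[-10.8,-22,0],"roll":11},{"offset":[-12.6,-25.6,0],"roll":12.6},{"offset":[-14.4,-29.3,0],"roll":12.6}]'
python3 - <<'E'
from h import *
a=np.radians(10); move([515,-195,230],[-np.sin(a),np.cos(a),0])
E
```

```text
t: 0.82
ee_pos: [436.6, -283.8, 224.2]
tcp_rot: [2.405, -2.022, -0.0]
contact_force: [0.0, -0.3, -0.1]
opening: 94.4
offset cm [-7.4  -9.25 -0.58] roll -0.1 j6 0.66
```

```bash
python3 -m crank '[{"offset":[-2,-2.7,0],"roll":0},{"offset":[-4,-5.4,0],"roll":0},{"offset":[-6,-7.8,-0.3],"roll":0},{"offset":[-6.8,-8.8,-0.6],"roll":0},{"offset":[-7,-9,-0.6],"roll":0},{"offset":[-7,-9,-0.6],"roll":0},{"offset":[-7,-9,-0.6],"roll":0},{"offset":[-7,-9,-0.6],"roll":0}]'
python3 - <<'E'
from h import *
a=np.radians(10); move([515,-195,230],[-np.sin(a),np.cos(a),0]); cap('wrist','w1')
E
```

```text
t: 1.48
ee_pos: [511.5, -202.3, 230.2]
tcp_rot: [2.403, -2.022, -0.001]
contact_force: [-1.0, -0.1, 0.4]
opening: 94.0
offset cm [-0.66 -0.47  0.02] roll -0.1 j6 0.87
```

View pics/w1.png

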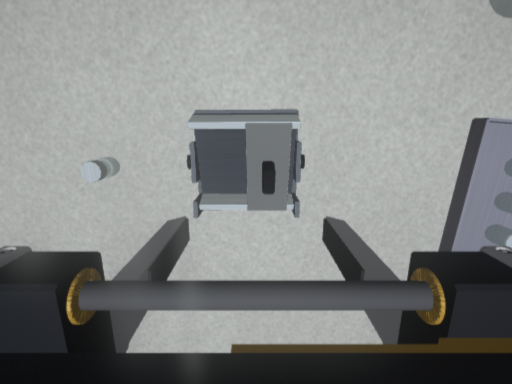

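The wrist view shows the stage square to the image at (245,160). The shutter is at u = 247–291 and its black grip at (268,178). It opens towards image left, and the vial is at (93,171). Now I'll fit the geometry.

```bash
python3 - <<'E'
from h import *
im,d,c=load('w1'); W=cloud(d,c); S=W[95:225,175:320]; I=im[95:225,175:320].astype(int).max(2)
U=np.mgrid[95:225,175:320]
p=S.reshape(-1,3)
# shutter plane pts: pixel window u 250..288, v 128..205 excl grip
m=np.zeros(d.shape,bool); m[130:205,251:287]=1; m[155:200,258:280]=0
q=W[m]; q=q[~np.isnan(q[:,0])]
o=np.median(q,0); 
for _ in range(3):
    o=q.mean(0); n=np.linalg.svd(q-o,full_matrices=False)[2][2]; n*=np.sign(n[2]); q=q[abs((q-o)@n)<1.5]
th=np.degrees(np.arccos(n[2])); print('shutter',len(q),o.round(1),n.round(3),th.round(2),'az',np.degrees(np.arctan2(-n[1],-n[0])).round(1))
f=p[(p[:,2]>9)&(p[:,2]<15)]
pp=p[p[:,2]>60]
# foot/stage outline
for nm,lo,hi in [('foot',8,16),('high',9,120)]:
    g=p[(p[:,2]>lo)&(p[:,2]<hi)]; print(nm,cv2.minAreaRect(g[:,:2].astype(np.float32)))
# region all within 1.5mm of shutter plane -> minarea
h=(p-o)@n; g=p[abs(h)<1.5]; 
a=np.radians(10); xs=np.array([np.cos(a)*n[2],np.sin(a)*n[2],np.sqrt(1-n[2]**2)]); ys=np.array([-np.sin(a),np.cos(a),0])
# project local coords
L=np.stack([(p-o)@xs,(p-o)@ys,h],1)
print('hist h',np.histogram(h[~np.isnan(h)],np.arange(-40,36,2)))
k=abs(h)<1.2; print('shutter x',np.percentile(L[k,0],[0.5,2,98,99.5]).round(1),'y',np.percentile(L[k,1],[0.5,2,98,99.5]).round(1)); r=cv2.minAreaRect(g[:,:2].astype(np.float32)); print(r)
k=(h>20)&(h<32)&(abs(L[:,0])<40)&(abs(L[:,1])<30); print('grip',k.sum(),np.percentile(L[k],[2,98],axis=0).round(1),'c',p[k].mean(0).round(1)); print('o',o,'xs',xs.round(4),'ys',ys.round(4))
im2=cv2.resize(im[95:225,175:320,::-1],None,fx=4,fy=4,interpolation=cv2.INTER_CUBIC); cv2.imwrite('pics/w1z.png',im2)
E
```

```text
shutter 1670 [ 542.3 -213.9   77.9] [-0.308 -0.054  0.95 ] 18.24 az 10.0
foot ((541.447998046875, -186.16921997070312), (114.17047882080078, 139.37115478515625), 9.869425773620605)
high ((531.3917236328125, -187.94290161132812), (134.72239685058594, 145.7584686279297), 9.971175193786621)
hist h (array([   6,   17,   65,  149, 2777,  725,  181,  183,  193,  203,  161,
        190,  127,  177,  107,  153,  123,  322,  637, 1724, 1690,   52,
         10,   13,    9,   11,    9,   10,    8,   12,   12,   12,   42,
        162,  103,    0,    0]), array([-40, -38, -36, -34, -32, -30, -28, -26, -24, -22, -20, -18, -16,
       -14, -12, -10,  -8,  -6,  -4,  -2,   0,   2,   4,   6,   8,  10,
        12,  14,  16,  18,  20,  22,  24,  26,  28,  30,  32,  34]))
shutter x [-67.9 -66.1  44.2  45.3] y [-36.5 -23.3  25.5  90.9]
((524.9336547851562, -190.66964721679688), (116.33984375, 135.68592834472656), 8.50146198272705)
grip 331 [[-24.   -5.2  21.1]
 [  3.8   7.9  29. ]] c [ 525.8 -215.4  100.8]
o [ 542.34587467 -213.9214327    77.87583651] xs [0.9353 0.1649 0.3129] ys [-0.1736  0.9848  0.    ]
```

View pics/w1z.png

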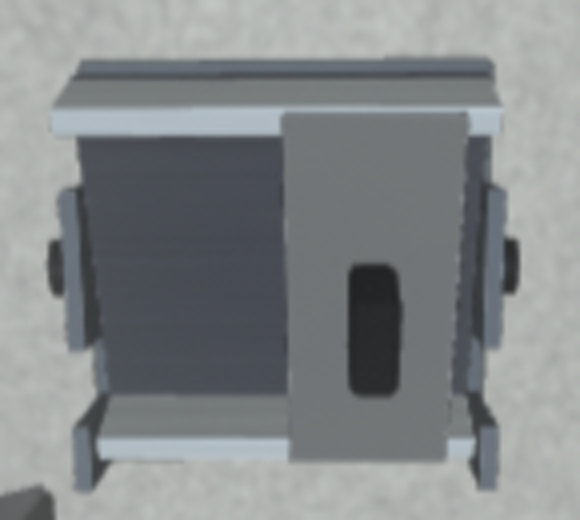

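```bash
cat >> h.py <<'E'
o=np.array([542.35,-213.92,77.88]); n=np.array([-0.308,-0.0543,0.9498]); n/=np.linalg.norm(n)
a_=np.radians(10); ys=np.array([-np.sin(a_),np.cos(a_),0]); xs=np.cross(ys,n)
def loc(x,y,h): return o+xs*x+ys*y+n*h
E
python3 - <<'E'
from h import *
t=loc(-10.3,-32,12)+[0,0,19]; print(t); move(t,ys)
t=loc(-10.3,-15,12)+[0,0,19]; print(t); move(t,ys)
E
```

```text
[ 534.57597681 -247.78431709  105.05655204]
offset cm [ 4.87 -1.51 12.51] roll -0.2 j6 0.87
[ 531.62395778 -231.04258529  105.05655204]
offset cm [ 3.17 -1.5  12.51] roll -0.2 j6 0.87
```

```bash
python3 -m crank '[{"offset":[1.6,-0.5,0],"roll":0},{"offset":[3.2,-1,1],"roll":0},{"offset":[4.9,-1.5,2],"roll":0},{"offset":[4.9,-1.5,3.5],"roll":0},{"offset":[4.9,-1.5,5],"roll":0},{"offset":[4.9,-1.5,6.5],"roll":0},{"offset":[4.9,-1.5,8],"roll":0},{"offset":[4.9,-1.5,9],"roll":0}]' 0
python3 - <<'E'
from h import *
t=loc(-10.3,-32,12)+[0,0,19]; move(t,ys)
E
```

```text
t: 2.2
ee_pos: [534.1, -247.5, 138.6]
tcp_rot: [2.403, -2.022, -0.004]
contact_force: [0.1, 0.3, 0.5]
opening: 44.2
offset cm [ 0.04 -0.05  3.36] roll -0.2 j6 0.82
```

```bash
python3 -m crank '[{"offset":[0,0,0],"roll":0},{"offset":[0,0,0],"roll":0},{"offset":[0,0,0],"roll":0},{"offset":[0,0,0],"roll":0},{"offset":[0,0,0.2],"roll":0},{"offset":[0,0,1],"roll":0},{"offset":[0,0,2],"roll":0},{"offset":[0,0,3.3],"roll":0}]'
python3 - <<'E'
from h import *
t=loc(-10.3,-32,12)+[0,0,19]; move(t,ys)
E
```

```text
t: 2.87
ee_pos: [536.2, -246.9, 107.2]
tcp_rot: [-2.406, 2.02, -0.003]
contact_force: [-0.0, 0.1, 0.1]
opening: 0.2
offset cm [0.06 0.17 0.21] roll -0.0 j6 0.82
```

```bash
python3 -m crank '[{"offset":[-0.6,0,0],"roll":0},{"offset":[-1.2,0,0],"roll":0},{"offset":[-1.8,0,0],"roll":0},{"offset":[-2.4,0,0],"roll":0},{"offset":[-3,0,0],"roll":0},{"offset":[-3.6,0,0],"roll":0},{"offset":[-4.2,0,0],"roll":0},{"offset":[-4.8,0,0],"roll":0}]'
python3 -m crank '[{"offset":[-0.2,0,0],"roll":0},{"offset":[-0.4,0,0],"roll":0},{"offset":[-0.6,0,0],"roll":0},{"offset":[-0.8,0,0],"roll":0},{"offset":[-0.9,0,0],"roll":0},{"offset":[-0.9,0,0],"roll":0},{"offset":[-0.9,0,0],"roll":0},{"offset":[-0.9,0,0],"roll":0}]'
```

```text
t: 3.53
ee_pos: [527.5, -199.0, 107.9]
tcp_rot: [2.406, -2.02, 0.001]
contact_force: [-0.3, -2.4, -0.4]
opening: 0.5
t: 4.2
ee_pos: [526.0, -190.5, 107.4]
tcp_rot: [-2.405, 2.02, -0.0]
contact_force: [1.2, -0.0, 0.6]
opening: 0.2
```

```bash
python3 -m crank '[{"offset":[-0.15,0,0],"roll":0},{"offset":[-0.3,0,0],"roll":0},{"offset":[-0.45,0,0],"roll":0},{"offset":[-0.6,0,0],"roll":0},{"offset":[-0.75,0,0],"roll":0},{"offset":[-0.9,0,0],"roll":0},{"offset":[-1.05,0,0],"roll":0},{"offset":[-1.2,0,0],"roll":0}]'
python3 - <<'E'
from h import *
p,M,s=toolinfo(); L=(p-[0,0,19]-o); print((L@xs).round(1),(L@ys).round(1),(L@n).round(1), s['contact_force'])
E
```

```text
t: 4.87
ee_pos: [523.9, -178.6, 107.4]
tcp_rot: [-2.406, 2.02, -0.0]
contact_force: [0.7, -1.5, 0.4]
opening: 0.3
-8.2 38.0 13.8 [ 0.72599604 -1.52242077  0.36254844]
```

```bash
python3 -m crank '[{"offset":[-0.1,0,0],"roll":0},{"offset":[-0.2,0,0],"roll":0},{"offset":[-0.3,0,0],"roll":0},{"offset":[-0.4,0,0],"roll":0},{"offset":[-0.5,0,0],"roll":0},{"offset":[-0.6,0,0],"roll":0},{"offset":[-0.7,0,0],"roll":0},{"offset":[-0.8,0,0],"roll":0}]'
python3 - <<'E'
from h import *
p,M,s=toolinfo(); L=(p-[0,0,19]-o); print((L@xs).round(1),(L@ys).round(1),(L@n).round(1), s['contact_force'])
cap('side','s2')
im=load('s2')[0]; cv2.imwrite('pics/s2z.png',cv2.resize(im[185:325,155:290,::-1],None,fx=4,fy=4,interpolation=cv2.INTER_CUBIC))
E
```

```text
t: 5.53
ee_pos: [523.5, -176.2, 107.7]
tcp_rot: [2.402, -2.015, 0.014]
contact_force: [3.6, -16.6, -7.5]
opening: 0.4
-8.1 40.4 14.1 [  3.57897834 -16.6190642   -7.52302687]
```

View pics/s2z.png

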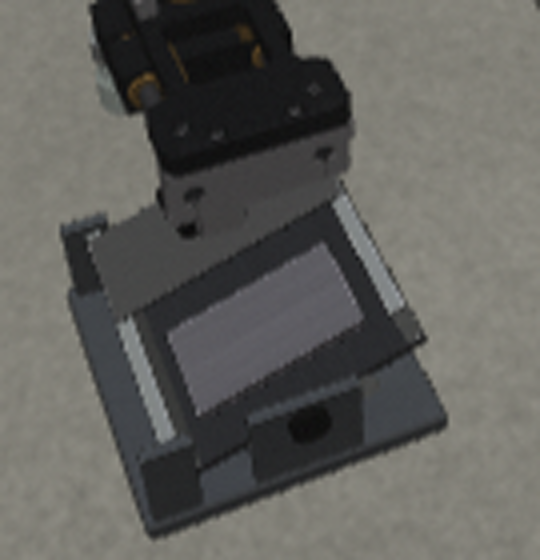

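The side view shows the shutter at its stop, with the steel face wholly uncovered at about (265,330) in the zoom. The force has risen to 17 N against the stop. Next I'll measure the face and back off.

```bash
python3 -m crank '[{"offset":[0.6,0,0],"roll":0},{"offset":[1.2,0,0],"roll":0},{"offset":[1.5,0,-1],"roll":0},{"offset":[1.5,0,-3],"roll":0},{"offset":[1.5,0,-5],"roll":0},{"offset":[1.5,0,-7],"roll":0},{"offset":[1.5,0,-9],"roll":0},{"offset":[1.5,0,-12],"roll":0}]' 9.4
python3 - <<'E'
from h import *
im,d,c=load('s2'); W=cloud(d,c)
S=W[185:325,155:290]; p=S.reshape(-1,3); L=np.stack([(p-o)@xs,(p-o)@ys,(p-o)@n],1)
col=im[185:325,155:290].reshape(-1,3).astype(int)
k=(L[:,2]>-14)&(L[:,2]<-4)&(abs(L[:,0]+10)<46)&(L[:,1]<25)&(L[:,1]>-50)
q=p[k]; 
for _ in range(4):
    oo=q.mean(0); nn=np.linalg.svd(q-oo,full_matrices=False)[2][2]; nn*=np.sign(nn[2]); q=q[abs((q-oo)@nn)<1.5]
print(len(q),oo.round(1),nn.round(4),np.degrees(np.arccos(nn[2])).round(2),'az',np.degrees(np.arctan2(-nn[1],-nn[0])).round(1))
Lq=np.stack([(q-o)@xs,(q-o)@ys,(q-o)@n],1); pc=np.percentile(Lq,[1,3,97,99],axis=0); print(pc.round(1)); 
r=cv2.minAreaRect(Lq[:,:2].astype(np.float32)); print(r); 
mid=loc(*( (pc[1,:2]+pc[2,:2])/2),np.median(Lq[:,2])); print('mid',mid.round(1))
E
```

```text
t: 6.25
ee_pos: [523.2, -184.1, 226.9]
tcp_rot: [2.406, -2.019, -0.009]
contact_force: [-0.0, -0.2, -1.1]
opening: 50.0
911 [ 534.2 -217.2   65.5] [-0.3079 -0.0641  0.9493] 18.33 az 11.8
[[-50.8 -24.3 -10.5]
 [-49.1 -23.4 -10.4]
 [ 25.9  20.3  -7.8]
 [ 27.4  21.4  -7.6]]
((-11.619905471801758, -1.2573719024658203), (47.05682373046875, 79.97090911865234), 89.06163787841797)
mid [ 534.5 -216.9   65.7]
```

```bash
python3 - <<'E'
from h import *
cap('wrist','w3'); im,d,c=load('w3'); W=cloud(d,c)
cv2.imwrite('pics/w3z.png',cv2.resize(im[90:235,175:370,::-1],None,fx=4,fy=4,interpolation=cv2.INTER_CUBIC))
p=W[60:260].reshape(-1,3); p=p[~np.isnan(p[:,0])]; L=np.stack([(p-o)@xs,(p-o)@ys,(p-o)@n],1)
k=(abs(L[:,2]+9)<4)&(abs(L[:,0]+12)<44)&(L[:,1]<25)&(L[:,1]>-30)
q=p[k]
for _ in range(4):
    oo=q.mean(0); nn=np.linalg.svd(q-oo,full_matrices=False)[2][2]; nn*=np.sign(nn[2]); q=q[abs((q-oo)@nn)<1.2]
print(len(q),oo.round(1),nn.round(4),np.degrees(np.arccos(nn[2])).round(2),'az',np.degrees(np.arctan2(-nn[1],-nn[0])).round(1))
Lq=np.stack([(q-o)@xs,(q-o)@ys,(q-o)@n],1); pc=np.percentile(Lq,[1,3,97,99],axis=0); print(pc.round(1)); 
print(cv2.minAreaRect(Lq[:,:2].astype(np.float32)))
mid=loc(*( (pc[1,:2]+pc[2,:2])/2),np.median(Lq[:,2])); print('mid',mid.round(1))
# carrier
for nm in ['scene0','side0']:
    im,d,c=load(nm); W=cloud(d,c); p=W.reshape(-1,3)
    k=(p[:,2]>3.5)&(p[:,2]<60)&(abs(p[:,0]-568)<60)&(abs(p[:,1]-189)<50); q=p[k]
    print(nm,cv2.minAreaRect(q[:,:2].astype(np.float32)),cv2.minAreaRect(q[q[:,2]>39][:,:2].astype(np.float32)), (q[:,2]>39).sum())
    pl=q[(q[:,2]<8)]; print(cv2.minAreaRect(pl[:,:2].astype(np.float32)))
s=status.get_state(); print(s['joints'].round(2))
move([568,189,230])
E
```

```text
2110 [ 537.1 -217.3   66.8] [-0.307  -0.0529  0.9502] 18.15 az 9.8
[[-50.8 -24.9  -9.8]
 [-48.9 -24.   -9.7]
 [ 27.3  19.2  -7.7]
 [ 28.5  20.   -7.6]]
((-11.267576217651367, -2.466259002685547), (45.9425163269043, 80.68008422851562), 89.96610260009766)
mid [ 535.4 -217.6   66.3]
scene0 ((567.1155395507812, 179.23391723632812), (61.466793060302734, 80.38771057128906), 82.54926300048828) ((568.8737182617188, 189.82266235351562), (11.7817964553833, 40.01681137084961), 82.6832046508789) 72
((566.4993286132812, 179.25051879882812), (61.37847137451172, 79.22274780273438), 82.36174011230469)
side0 ((567.6287841796875, 190.54920959472656), (46.151004791259766, 73.6914291381836), 83.2939224243164) ((566.57421875, 189.86593627929688), (15.040249824523926, 38.25791931152344), 77.60188293457031) 51
((567.6287841796875, 190.54920959472656), (46.151004791259766, 73.6914291381836), 83.2939224243164)
[-0.49  0.16  1.57  0.    1.4   0.9 ]
offset cm [-36.25 -10.51   0.44] roll None j6 0.9
```

View pics/w3z.png

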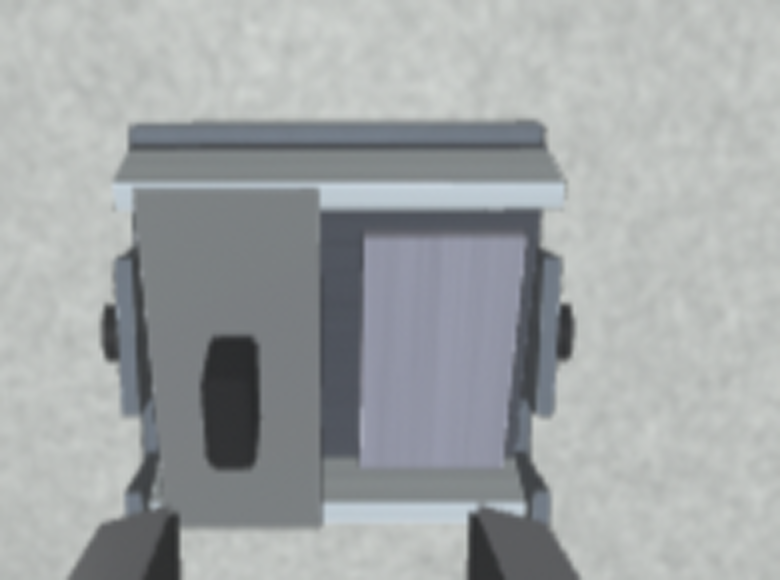

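```bash
python3 -m crank '[{"offset":[-2,-0.6,0],"roll":1},{"offset":[-6,-1.7,0],"roll":4},{"offset":[-10,-2.9,0],"roll":7},{"offset":[-14,-4.1,0],"roll":10},{"offset":[-18,-5.2,0],"roll":13},{"offset":[-22,-6.4,0],"roll":16},{"offset":[-26,-7.6,0],"roll":17.4},{"offset":[-30,-8.7,0],"roll":17.4}]'
python3 - <<'E'
from h import *
b=np.radians(82.6); move([567.5,190,200],[np.cos(b),np.sin(b),0])
E
```

```text
t: 6.97
ee_pos: [558.1, 127.4, 228.0]
tcp_rot: [-2.072, 2.361, 0.001]
contact_force: [1.0, -0.5, 0.0]
opening: 94.1
offset cm [-6.33 -0.12  2.8 ] roll -0.1 j6 1.77
```

```bash
python3 -m crank '[{"offset":[-2.5,0,1],"roll":0},{"offset":[-4.5,0,2],"roll":0},{"offset":[-5.5,0,2.8],"roll":0},{"offset":[-5.5,0,2.8],"roll":0},{"offset":[-5.5,0,2.8],"roll":0},{"offset":[-5.5,0,2.8],"roll":0},{"offset":[-5.5,0,2.8],"roll":0},{"offset":[-5.5,0,2.8],"roll":0}]'
python3 - <<'E'
from h import *
b=np.radians(82.6); move([567.5,190,200],[np.cos(b),np.sin(b),0])
cap('wrist','w4'); im,d,c=load('w4'); W=cloud(d,c)
p=W.reshape(-1,3); k=(p[:,2]>3.5)&(p[:,2]<60)&(abs(p[:,0]-568)<55)&(abs(p[:,1]-189)<45); q=p[k]
f=q[q[:,2]>39]; print('fin',len(f),f.mean(0).round(1),cv2.minAreaRect(f[:,:2].astype(np.float32)))
pl=q[(q[:,2]<8)]; print(len(pl),cv2.minAreaRect(pl[:,:2].astype(np.float32)))
# shutter check from w3
im,d,c=load('w3'); W=cloud(d,c); p=W[60:260].reshape(-1,3); p=p[~np.isnan(p[:,0])]; L=np.stack([(p-o)@xs,(p-o)@ys,(p-o)@n],1)
k=(abs(L[:,2])<1.2)&(abs(L[:,0]+10)<20); print('shutter y',np.percentile(L[k,1],[1,3,97,99]).round(1))
E
```

```text
t: 7.63
ee_pos: [566.4, 178.1, 200.3]
tcp_rot: [-2.07, 2.362, -0.001]
contact_force: [-0.0, 0.4, 0.1]
opening: 94.1
offset cm [-1.19  0.05  0.03] roll -0.1 j6 1.86
fin 338 [568.4 189.8  41.7] ((567.9072265625, 190.199462890625), (12.008685111999512, 39.95513916015625), 82.47538757324219)
1245 ((567.4181518554688, 190.3723907470703), (39.62635040283203, 76.01243591308594), 82.68646240234375)
shutter y [33.3 33.4 81.2 81.9]
```

View pics/w4.png

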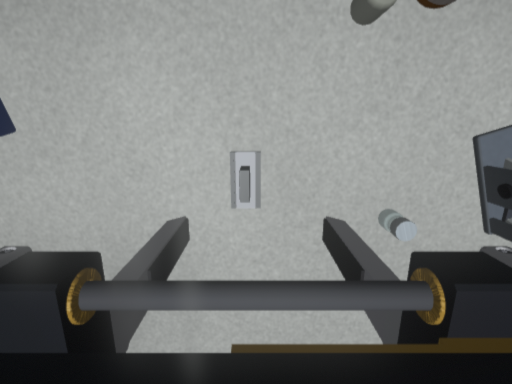

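```bash
python3 -m crank '[{"offset":[-0.6,0,2],"roll":0},{"offset":[-1.2,0,5],"roll":0},{"offset":[-1.2,0,8],"roll":0},{"offset":[-1.2,0,11],"roll":0},{"offset":[-1.2,0,13.5],"roll":0},{"offset":[-1.2,0,15],"roll":0},{"offset":[-1.2,0,15.8],"roll":0},{"offset":[-1.2,0,15.8],"roll":0}]' 4
python3 - <<'E'
from h import *
b=np.radians(82.6); move([567.6,190.3,42],[np.cos(b),np.sin(b),0])
E
```

```text
t: 8.35
ee_pos: [566.0, 190.4, 39.5]
tcp_rot: [2.069, -2.359, -0.003]
contact_force: [0.2, 0.3, 0.8]
opening: 44.5
offset cm [-0.01 -0.16 -0.25] roll -0.1 j6 1.88
```

```bash
python3 -m crank '[{"offset":[0,-0.1,-0.1],"roll":0},{"offset":[0,-0.1,-0.1],"roll":0},{"offset":[0,-0.1,-0.1],"roll":0},{"offset":[0,-0.1,-0.1],"roll":0},{"offset":[0,-0.1,-0.1],"roll":0},{"offset":[0,-0.1,-0.1],"roll":0},{"offset":[0,-0.1,-0.1],"roll":0},{"offset":[0,-0.1,-0.1],"roll":0}]' 0
python3 - <<'E'
from h import *
b=np.radians(82.6); move([567.6,190.3,42],[np.cos(b),np.sin(b),0])
E
```

```text
t: 9.02
ee_pos: [569.3, 191.4, 43.6]
tcp_rot: [-2.072, 2.359, -0.002]
contact_force: [-1.0, 0.1, 5.2]
opening: 11.8
offset cm [0.13 0.16 0.16] roll -0.0 j6 1.88
```

```bash
python3 -m crank '[{"offset":[0,0,0],"roll":0},{"offset":[0,0,-1],"roll":0},{"offset":[0,0,-3],"roll":0},{"offset":[0,0,-6],"roll":0},{"offset":[0,0,-9],"roll":0},{"offset":[0,0,-12],"roll":0},{"offset":[0,0,-14],"roll":0},{"offset":[0,0,-16],"roll":0}]' 0
python3 - <<'E'
from h import *
mid=np.array([535,-217.3,66.1])
print('pivot at contact',mid+32.5*n)
t=mid+32.5*n; t[2]=200; move(t,ys)
E
```

```text
t: 9.68
ee_pos: [568.4, 191.2, 204.3]
tcp_rot: [-2.072, 2.36, -0.001]
contact_force: [0.3, 0.2, 0.0]
opening: 12.1
pivot at contact [ 524.9896623  -219.06480954   96.9695414 ]
offset cm [41.24 -1.01  0.42] roll -17.4 j6 1.88
```

```bash
python3 -m crank '[{"offset":[2,0,0],"roll":-1},{"offset":[5,0,0],"roll":-3},{"offset":[9,-0.2,0],"roll":-6},{"offset":[13,-0.3,0],"roll":-9},{"offset":[17,-0.4,0],"roll":-12},{"offset":[21,-0.5,0],"roll":-15},{"offset":[25,-0.6,0],"roll":-17},{"offset":[29,-0.7,0],"roll":-17.4}]'
python3 - <<'E'
from h import *
mid=np.array([535,-217.3,66.1])
t=mid+32.5*n; t[2]=200; move(t,ys)
E
```

```text
t: 10.35
ee_pos: [536.7, -98.9, 202.4]
tcp_rot: [2.407, -2.018, -0.001]
contact_force: [1.1, -0.2, 0.2]
opening: 11.9
offset cm [11.63  3.25  0.24] roll 0.1 j6 1.05
```

```bash
python3 -m crank '[{"offset":[3,0.9,0],"roll":0},{"offset":[6,1.8,0],"roll":0},{"offset":[9,2.6,0],"roll":0},{"offset":[11,3.1,0],"roll":0},{"offset":[11.7,3.3,0],"roll":0},{"offset":[11.7,3.3,0],"roll":0},{"offset":[11.7,3.3,0],"roll":0},{"offset":[11.7,3.3,0],"roll":0}]'
python3 - <<'E'
from h import *
mid=np.array([535,-217.3,66.1])
t=mid+32.5*n; t[2]=200; move(t,ys)
cap('wrist','w5');cap('side','s5'); cap('scene','c5')
E
```

```text
t: 11.02
ee_pos: [525.5, -216.7, 202.2]
tcp_rot: [-2.407, 2.018, 0.002]
contact_force: [0.5, 0.6, -1.4]
opening: 11.8
offset cm [0.22 0.09 0.22] roll 0.0 j6 0.85
```

View pics/w5.png

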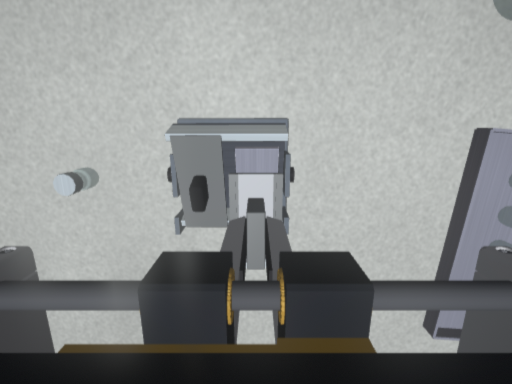

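View pics/s5.png

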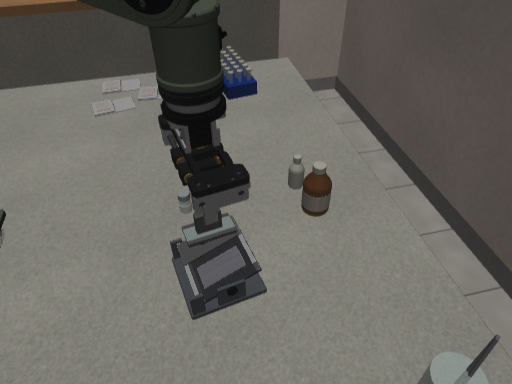

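The wrist view shows the carrier held level above the face, which is behind it at (257,160). The side view shows it hanging between the fingers at (208,232). Next I'll measure where the carrier sits in the grip.

```bash
python3 - <<'E'
from h import *
tcp=np.array([525.2,-217.5,202.])
xh=np.array([np.cos(a_),np.sin(a_),0])
for nm in ['w5','s5','c5']:
    im,d,c=load(nm); W=cloud(d,c); p=W.reshape(-1,3); p=p[~np.isnan(p[:,0])]
    L=np.stack([(p-tcp)@xh,(p-tcp)@ys,p[:,2]],1)
    k=(abs(L[:,0])<60)&(abs(L[:,1])<40)&(L[:,2]>120); l=L[k]
    print(nm,k.sum(),np.histogram(l[:,2],np.arange(120,215,5)))
    q=l[(l[:,2]<172)&(l[:,2]>155)]
    if len(q)>50:
        print(np.percentile(q,[1,50,99],axis=0).round(1)); print(cv2.minAreaRect(q[:,:2].astype(np.float32)))
        t=l[(l[:,2]<185)]; A=np.c_[q[:,:2],np.ones(len(q))]; print(np.linalg.lstsq(A,q[:,2],rcond=None)[0])
E
```

```text
w5 40006 (array([   0,    0,    0,    0,    0,    0,    0,    7,  681, 1426,   33,
         30,   45,   82,  131,  421,  895,  169]), array([120, 125, 130, 135, 140, 145, 150, 155, 160, 165, 170, 175, 180,
       185, 190, 195, 200, 205, 210]))
[[-21.4 -20.5 160.6]
 [ 23.   -0.6 165.3]
 [ 36.8  18.7 168.4]]
((-0.8279495239257812, -0.8569412231445312), (40.03171157836914, 75.75578308105469), 89.66638946533203)
[-1.39179761e-02  3.14445855e-03  1.65553440e+02]
s5 11470 (array([  0,   0,   0,   0,   0,   0,   0,  37, 404, 382,  63,  59,  32,
        34,  50,  86,  58,  35]), array([120, 125, 130, 135, 140, 145, 150, 155, 160, 165, 170, 175, 180,
       185, 190, 195, 200, 205, 210]))
[[-39.9 -20.  158.3]
 [ -6.2  -7.7 165. ]
 [ 35.4  20.5 171.2]]
((-1.9778366088867188, 0.5468978881835938), (42.229618072509766, 76.25904846191406), 89.9387435913086)
[7.79166129e-04 5.81489426e-02 1.65166437e+02]
c5 3771 (array([  0,   0,   0,   0,   0,   0,   0,   8,  92, 191,  18,  18,  16,
        27,  36,  46,  70,  31]), array([120, 125, 130, 135, 140, 145, 150, 155, 160, 165, 170, 175, 180,
       185, 190, 195, 200, 205, 210]))
[[-37.4 -20.2 159.3]
 [ 17.5   5.5 165.7]
 [ 38.5  19.5 170.8]]
((-0.47776031494140625, -0.5504360198974609), (78.80970764160156, 40.47733688354492), 0.5414850115776062)
[-2.62562359e-02 -1.33252134e-02  1.65769947e+02]
```

```bash
cat >> h.py <<'E'
mid=np.array([535,-217.3,66.1])
def tcpfor(depth,h=32.5,dx=1.0): return mid+(h-depth)*n+dx*xs+np.array([0,0,42-h])
E
python3 - <<'E'
from h import *
move(tcpfor(-18),ys); print(tcpfor(-18)); M=toolinfo()[1]; print('n in tool',(M.T@n).round(3)); print((status.get_state()['ee_pos']))
E
```

```text
offset cm [0.21 0.58 7.86] roll 0.1 j6 0.85
[ 520.38087722 -219.87730591  123.87927861]
n in tool [-0.001  0.313 -0.95 ]
[ 525.77687482 -216.78053974  202.44624578]
```

```bash
python3 -m crank '[{"offset":[0.1,0.2,1.5],"roll":0},{"offset":[0.1,0.4,3],"roll":0},{"offset":[0.2,0.55,4.5],"roll":0},{"offset":[0.2,0.55,6],"roll":0},{"offset":[0.2,0.55,7],"roll":0},{"offset":[0.2,0.55,7.8],"roll":0},{"offset":[0.2,0.55,7.8],"roll":0},{"offset":[0.2,0.55,7.8],"roll":0}]'
python3 - <<'E'
from h import *
move(tcpfor(-18),ys); move(tcpfor(0),ys); move(tcpfor(12),ys)
E
```

```text
t: 11.83
ee_pos: [520.6, -220.8, 124.4]
tcp_rot: [2.406, -2.02, -0.001]
contact_force: [0.3, -0.3, -0.1]
opening: 11.8
offset cm [-0.1   0.01  0.05] roll -0.0 j6 0.84
offset cm [-0.1  -0.56  1.76] roll -0.0 j6 0.84
offset cm [-0.1  -0.93  2.9 ] roll -0.0 j6 0.84
```

```bash
python3 -m crank '[{"offset":[-0.05,-0.1,0.3],"roll":0},{"offset":[-0.05,-0.2,0.6],"roll":0},{"offset":[-0.05,-0.3,0.9],"roll":0},{"offset":[-0.05,-0.4,1.2],"roll":0},{"offset":[-0.05,-0.5,1.5],"roll":0},{"offset":[-0.05,-0.56,1.7],"roll":0},{"offset":[-0.05,-0.56,1.7],"roll":0},{"offset":[-0.05,-0.56,1.7],"roll":0}]'
python3 - <<'E'
from h import *
move(tcpfor(0),ys); print(status.get_state()['contact_force'],status.get_state()['torque']); cap('side','s6')
im=load('s6')[0]; cv2.imwrite('pics/s6z.png',cv2.resize(im[165:315,155:290,::-1],None,fx=4,fy=4,interpolation=cv2.INTER_CUBIC))
E
```

```text
t: 12.5
ee_pos: [526.7, -220.2, 108.3]
tcp_rot: [-2.406, 2.02, -0.003]
contact_force: [-1.3, 0.7, 5.3]
opening: 11.6
offset cm [-0.14  0.05  0.15] roll -0.0 j6 0.85
[-1.32394714  0.66322475  5.27088323] [ 0.09694948  0.07316028 -0.00095422]
```

View pics/s6z.png

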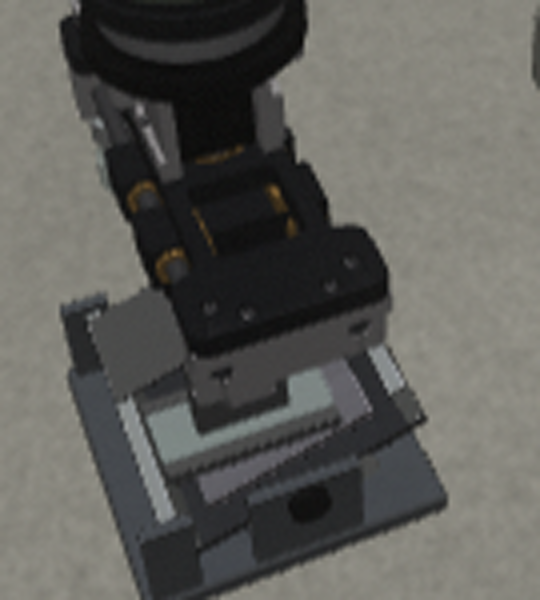

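The carrier's far edge is touching the face with 5.4 N, and the carrier is still level. I'll press on along the face normal so it pivots in the grip.

```bash
python3 -m crank '[{"offset":[-0.05,-0.05,0.2],"roll":0},{"offset":[-0.1,-0.12,0.4],"roll":0},{"offset":[-0.1,-0.19,0.6],"roll":0},{"offset":[-0.1,-0.25,0.8],"roll":0},{"offset":[-0.1,-0.32,1],"roll":0},{"offset":[-0.1,-0.38,1.2],"roll":0},{"offset":[-0.1,-0.38,1.2],"roll":0},{"offset":[-0.1,-0.38,1.2],"roll":0}]'
python3 - <<'E'
from h import *
move(tcpfor(12),ys); print(status.get_state()['contact_force'],status.get_state()['torque']); cap('side','s7')
im=load('s7')[0]; cv2.imwrite('pics/s7z.png',cv2.resize(im[165:315,155:290,::-1],None,fx=4,fy=4,interpolation=cv2.INTER_CUBIC))
E
```

```text
t: 13.22
ee_pos: [527.5, -219.9, 97.4]
tcp_rot: [2.402, -2.016, -0.003]
contact_force: [-10.9, -2.4, 13.7]
opening: 12.0
offset cm [-0.13 -0.24  0.2 ] roll -0.0 j6 0.86
[-10.87450088  -2.37980474  13.66087393] [-0.35837736  1.80384515 -0.01314444]
```

View pics/s7z.png

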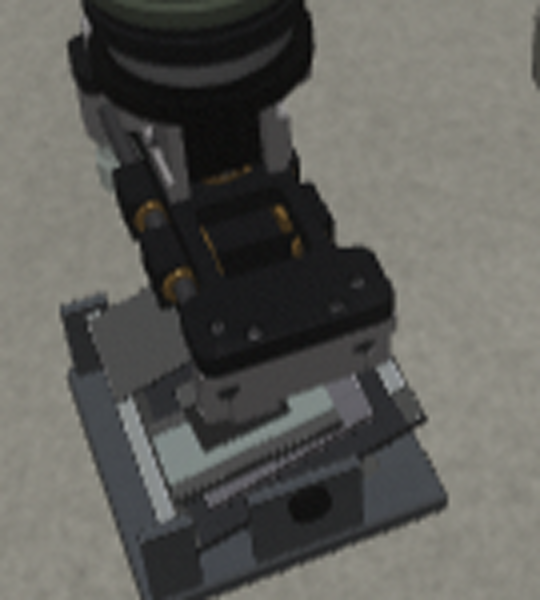

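```bash
cat >> h.py <<'E'
def carrierfit(nm,tag=1.5,show=True):
    "fit carrier plate top in face frame (mid, xs, ys, n): returns tilt relative and centre"
    im,d,c=load(nm); W=cloud(d,c); p=W.reshape(-1,3); rgb=im.reshape(-1,3); g=~np.isnan(p[:,0]); p=p[g]; rgb=rgb[g]
    L=np.stack([(p-mid)@xs,(p-mid)@ys,(p-mid)@n],1)
    k=(abs(L[:,0])<50)&(abs(L[:,1])<24)&(L[:,2]>-14)&(L[:,2]<26); l=L[k]
    rng=np.random.default_rng(1); best=None
    for _ in range(3000):
        a=l[rng.choice(len(l),3,False)]; m=np.cross(a[1]-a[0],a[2]-a[0]); s=np.linalg.norm(m)
        if s<150: continue
        m/=s
        if abs(m[2])<0.9: continue
        b=abs((l-a[0])@m)<1.0
        if best is None or b.sum()>best.sum(): best=b
    q=l[best]
    for _ in range(4):
        oo=q.mean(0); m=np.linalg.svd(q-oo,full_matrices=False)[2][2]; m*=np.sign(m[2]); q=l[abs((l-oo)@m)<1.0]
    print(nm,len(q),'plane tilt about y (deg, + = near-level)',np.degrees(np.arctan2(m[0],m[2])).round(1),'about x',np.degrees(np.arctan2(m[1],m[2])).round(1),'h at mid',(oo[2]-(m[0]*(-oo[0])+m[1]*(-oo[1]))/m[2]*-1 if 0 else (oo@m)/m[2]).round(1))
    pc=np.percentile(q,[1,99],axis=0).round(1); print(' x',pc[:,0],'y',pc[:,1],'h',pc[:,2],'rect',cv2.minAreaRect(q[:,:2].astype(np.float32)))
    return L,q
E
python3 - <<'E'
from h import *
carrierfit('s6'); carrierfit('s7')
E
```

```text
s6 406 plane tilt about y (deg, + = near-level) 17.9 about x 0.5 h at mid 5.3
 x [-44.9  26.8] y [-21.9  17.7] h [-3.2 20.2] rect ((-9.2183837890625, -1.7585277557373047), (42.01628112792969, 72.53887939453125), 89.93264770507812)
s7 355 plane tilt about y (deg, + = near-level) 7.8 about x -1.0 h at mid -2.3
 x [-48.6  24.8] y [-22.2  17.5] h [-6.3  4.9] rect ((-11.521240234375, -2.175220489501953), (40.420860290527344, 75.20944213867188), 89.751953125)
```

```bash
python3 -m crank '[{"offset":[0,0.06,-0.2],"roll":0},{"offset":[0,0.16,-0.5],"roll":0},{"offset":[0,0.32,-1],"roll":0},{"offset":[0,0.5,-1.5],"roll":0},{"offset":[0,0.65,-2],"roll":0},{"offset":[0,0.8,-2.5],"roll":0},{"offset":[0,0.8,-2.5],"roll":0},{"offset":[0,0.8,-2.5],"roll":0}]'
python3 - <<'E'
from h import *
p,M,s=toolinfo(); print('tcp in face',((p-mid)@xs).round(1),((p-mid)@ys).round(1),((p-mid)@n).round(1),s['contact_force'].round(1)); cap('side','s8'); cap('wrist','w8')
carrierfit('s8'); carrierfit('w8')
E
```

```text
t: 13.93
ee_pos: [522.0, -219.3, 120.7]
tcp_rot: [-2.406, 2.02, -0.001]
contact_force: [-1.3, -0.5, -0.9]
opening: 11.8
tcp in face 4.5 0.3 56.0 [-1.3 -0.5 -0.9]
s8 311 plane tilt about y (deg, + = near-level) -0.1 about x 0.4 h at mid -0.4
 x [-39.8  38.6] y [-22.6  15.3] h [-1.3  0.7] rect ((-0.8691444396972656, -4.496406555175781), (80.32864379882812, 39.1362419128418), 3.561295509338379)
w8 1667 plane tilt about y (deg, + = near-level) 7.9 about x -0.0 h at mid 21.7
 x [-3.4 29.2] y [-20.9  18.4] h [17.  22.5] rect ((12.366634368896484, -1.1845130920410156), (35.01324462890625, 40.33354568481445), 0.7910516858100891)
```

```bash
python3 -m crank '[{"offset":[-0.1,-0.6,-0.2],"roll":0},{"offset":[-0.1,-1.24,-0.4],"roll":0},{"offset":[-0.1,-1.24,-0.4],"roll":0},{"offset":[-0.1,-1.35,0],"roll":0},{"offset":[-0.1,-1.47,0.35],"roll":0},{"offset":[-0.1,-1.58,0.64],"roll":0},{"offset":[-0.1,-1.58,0.64],"roll":0},{"offset":[-0.1,-1.58,0.64],"roll":0}]'
python3 - <<'E'
from h import *
p,M,s=toolinfo(); print('tcp in face',((p-mid)@xs).round(1),((p-mid)@ys).round(1),((p-mid)@n).round(1),s['contact_force'].round(1)); cap('wrist','w9')
carrierfit('w9')
E
```

```text
t: 14.7
ee_pos: [536.7, -215.6, 113.7]
tcp_rot: [2.406, -2.02, -0.002]
contact_force: [-0.8, 0.2, 0.5]
opening: 11.6
tcp in face 16.7 1.4 44.6 [-0.8  0.2  0.5]
w9 1727 plane tilt about y (deg, + = near-level) 7.9 about x -0.1 h at mid 12.4
 x [ 7.6 41.7] y [-20.   19.3] h [ 6.  11.6] rect ((4.238010406494141, -0.2819328308105469), (40.00910186767578, 75.66148376464844), 89.89137268066406)
```

```bash
python3 -m crank '[{"offset":[0,-0.1,0.3],"roll":0},{"offset":[0,-0.2,0.6],"roll":0},{"offset":[0,-0.2,0.9],"roll":0},{"offset":[0,-0.1,1.1],"roll":0},{"offset":[0,0,1.25],"roll":0},{"offset":[0,0.15,1.45],"roll":0},{"offset":[0,0.3,1.6],"roll":0},{"offset":[0,0.35,1.7],"roll":0}]'
python3 - <<'E'
from h import *
p,M,s=toolinfo(); print('tcp in face',((p-mid)@xs).round(1),((p-mid)@ys).round(1),((p-mid)@n).round(1),s['contact_force'].round(1)); cap('wrist','w10'); cap('side','s10')
carrierfit('w10'); carrierfit('s10')
E
```

```text
t: 15.42
ee_pos: [536.3, -216.8, 99.0]
tcp_rot: [-2.403, 2.018, -0.009]
contact_force: [1.3, 1.2, 6.8]
opening: 11.9
tcp in face 11.5 0.3 30.8 [1.3 1.2 6.8]
w10 1859 plane tilt about y (deg, + = near-level) 1.2 about x 0.1 h at mid -2.8
 x [ 4.  40.8] y [-21.1  18.2] h [-4.5 -2.2] rect ((21.921974182128906, -1.4874935150146484), (40.04857635498047, 39.05063247680664), 89.76030731201172)
s10 337 plane tilt about y (deg, + = near-level) 1.0 about x 0.5 h at mid -3.2
 x [-35.8  38.3] y [-20.2  19. ] h [-4.5 -1.8] rect ((1.5406532287597656, -0.13890838623046875), (41.01961135864258, 75.30525970458984), 89.58966827392578)
```

```bash
python3 -m crank '[{"offset":[-0.05,0.05,0.2],"roll":0},{"offset":[-0.05,0.1,0.35],"roll":0},{"offset":[-0.05,0.1,0.35],"roll":0},{"offset":[-0.05,0.15,0.2],"roll":0},{"offset":[-0.05,0.2,0],"roll":0},{"offset":[-0.05,0.28,-0.2],"roll":0},{"offset":[-0.05,0.28,-0.2],"roll":0},{"offset":[-0.05,0.28,-0.2],"roll":0}]'
python3 - <<'E'
from h import *
p,M,s=toolinfo(); print('tcp in face',((p-mid)@xs).round(1),((p-mid)@ys).round(1),((p-mid)@n).round(1),s['contact_force'].round(1)); cap('wrist','w11'); cap('side','s11')
carrierfit('w11'); carrierfit('s11')
im=load('s11')[0]; cv2.imwrite('pics/s11z.png',cv2.resize(im[165:315,155:290,::-1],None,fx=4,fy=4,interpolation=cv2.INTER_CUBIC))
E
```

```text
t: 16.18
ee_pos: [533.1, -217.2, 100.8]
tcp_rot: [-2.404, 2.019, -0.009]
contact_force: [0.7, 0.8, 5.7]
opening: 12.0
tcp in face 9.1 0.4 33.6 [0.7 0.8 5.7]
w11 1883 plane tilt about y (deg, + = near-level) 0.4 about x 0.0 h at mid -0.1
 x [ 1.3 38.8] y [-21.1  18.2] h [-1.3  0.7] rect ((-5.165500640869141, -1.3839111328125), (40.062896728515625, 89.47954559326172), 89.93940734863281)
s11 330 plane tilt about y (deg, + = near-level) -0.0 about x -1.8 h at mid 0.0
 x [-38.1  36.2] y [-19.9  18.6] h [-1.4  0.9] rect ((-0.5778656005859375, -1.2820873260498047), (39.40389633178711, 76.01170349121094), 88.13712310791016)
```

View pics/s11z.png

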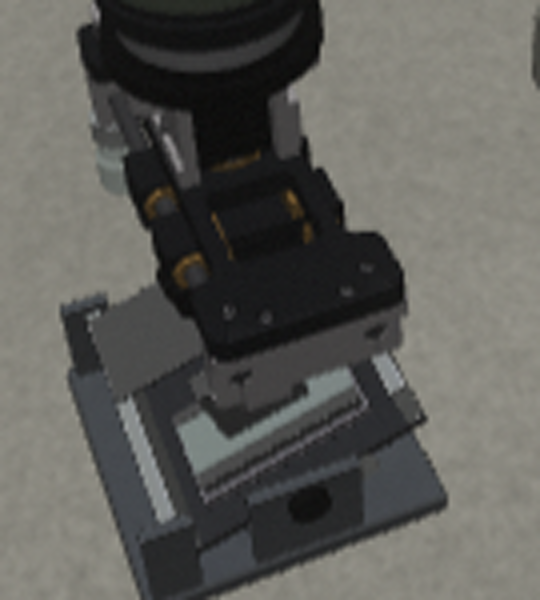

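View pics/w11.png

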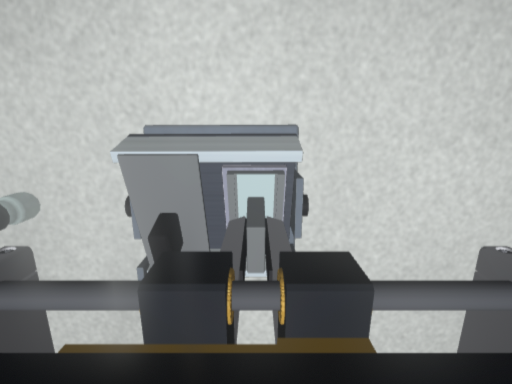

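The carrier lies flush and centred on the face: at about (275,430) in the side zoom, with an even rim of face visible around it at (256,200) in the wrist view. I'll let it settle and check once more.

```bash
python3 -m crank '[{"offset":[0,0,0],"roll":0},{"offset":[0,0,0],"roll":0},{"offset":[0,0,0],"roll":0},{"offset":[0,0,0],"roll":0},{"offset":[0,0,0],"roll":0},{"offset":[0,0,0],"roll":0},{"offset":[0,0,0],"roll":0},{"offset":[0,0,0],"roll":0}]'
python3 - <<'E'
from h import *
p,M,s=toolinfo(); print('tcp in face',((p-mid)@xs).round(1),((p-mid)@ys).round(1),((p-mid)@n).round(1),s['contact_force'].round(1),'Fn',(s['contact_force']@n).round(1)); cap('wrist','w12'); cap('side','s12'); cap('scene','c12')
carrierfit('w12'); carrierfit('s12')
im,d,c=load('w12'); W=cloud(d,c); p=W[60:260].reshape(-1,3); p=p[~np.isnan(p[:,0])]; L=np.stack([(p-o)@xs,(p-o)@ys,(p-o)@n],1)
k=(abs(L[:,2])<1.2)&(L[:,0]>5)&(L[:,0]<35)&(L[:,1]>28); print('shutter y',np.percentile(L[k,1],[1,3,97,99]).round(1))
# face visible rim
k=(abs(L[:,2]+9+6)<1.3)&(abs(L[:,0]+11)<46)&(abs(L[:,1]+2)<30); print('face rim y',np.percentile(L[k,1]+o@ys-mid@ys,[0.5,2,98,99.5]).round(1),'x',np.percentile(L[k,0]+o@xs-mid@xs,[98,99.5]).round(1))
# lowest finger pts beside the carrier
im,d,c=load('c12'); W=cloud(d,c)
for nme,(x,y) in {'vial':(491,2),'amber':(767,-57),'dropper':(749,24)}.items():
    p=W.reshape(-1,3); k=(abs(p[:,0]-x)<40)&(abs(p[:,1]-y)<40)&(p[:,2]>8); t=p[k]; t=t[t[:,2]>t[:,2].max()-6]; print(nme,t.mean(0).round(1))
E
```

```text
t: 16.95
ee_pos: [533.1, -217.2, 100.7]
tcp_rot: [-2.404, 2.019, -0.009]
contact_force: [0.1, -0.9, 5.7]
opening: 12.0
tcp in face 9.0 0.4 33.4 [ 0.1 -0.9  5.7] Fn 5.5
w12 1888 plane tilt about y (deg, + = near-level) 0.5 about x 0.1 h at mid -0.2
 x [ 1.4 38.7] y [-21.1  18.3] h [-1.4  0.5] rect ((19.535573959350586, -1.4391803741455078), (39.524967193603516, 40.02760314941406), 0.12940482795238495)
s12 331 plane tilt about y (deg, + = near-level) 0.5 about x 0.5 h at mid -0.5
 x [-38.1  36.3] y [-20.1  18.9] h [-1.5  0.7] rect ((-0.4660301208496094, -1.635345458984375), (40.36078643798828, 76.71926879882812), 86.53182220458984)
shutter y [32.8 33.7 80.7 81.8]
face rim y [-23.2 -23.2  22.1  22.3] x [40.3 40.5]
vial [492.    3.3  51.8]
amber [769.9 -57.2 120. ]
dropper [751.5  25.7  84.6]
```

```bash
python3 - <<'E'
from h import *
print(finish_job())
E
```

```text
the job is handed in; nothing more can be done
None
```

I handed the job in at about 17 s with the carrier gripped, lying flush on the steel face and pressing it in about 6 mm. No verdict was reported.

- **Shutter:** I pushed it by its grip to the end stop, where the force rose to 17 N. The last picture still puts it about 59.5–60 mm open.
- **Tilting:** The moves cannot tilt the tool, so I pivoted the carrier in the grip by pressing its far edge on the face. The first press turned it only about 10 degrees, and it slipped several mm in the pads. I lifted, shifted up the slope and pressed again while moving down the slope, and that brought it flush.
- **Last checks on the carrier:**
  - It was tilted about 0.5 degrees from the face and centred within about 1 mm along the slope and 1.5 mm across it.
  - It was lengthwise by the wrist camera, while a coarse outline fit from the side camera gave up to 3.5 degrees.
  - The normal force was 5.5 N, and the pose was steady over the last 0.7 s.
- **Bystanders:** The vial, amber bottle and dropper were within about 2–3 mm of their starting places, which is within measurement error.
- **Not measured directly:** I had no finger-to-stage contact reading. From the geometry the fingertips were about 15 mm above the face's rest position.

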